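# Fit the splined star handle on the print press

### The job

Put the four-armed star handle, the one with the toothed (splined) bore, on the upright splined spindle of the green press. Keep hold of it and push it down, rocking it a little if the teeth do not mesh at once, until its hub sits fully home on the brass shoulder; only then let go. Leave the three-armed handle, the ink roller and the ink tin where they are.

Things in the scene. Friction and masses are not known exactly. Their poses are not given: they have to be found in the camera images.
- splined_handle: The loose handle to fit, about 0.35 kg, lying flat: octagonal aluminium hub, FOUR steel arms with red ball ends along its +x, +y, -x, -y, 74 mm out from the axis. Arms centred 12 mm up, 10 mm thick, balls 20 mm. Bore 40 mm, open right through, with four inner teeth 7 mm wide (to 13 mm from the axis) half-way between the arms. Origin: centre of the underside; z along the bore.
- handle_grip (a point): Point on the axis of the four-armed handle, 42 mm above its underside, where the TCP can grasp from above. The hub is 50 mm across flats and 52 mm tall, flats facing the handle's +x and every 45 degrees on; the arms and balls end 22 mm above the underside, so fingers may take any pair of flats. Axes as the handle's.
- spindle_seat (a point): On the spindle's axis at the top of the brass shoulder (54 mm diameter), 147 mm above the table, fixed; the handle's origin ends here. Steel core 20 mm thick with FOUR teeth 7 mm wide, out to 17 mm from the axis, along this point's +x, +y, -x, -y. Teeth 25 mm tall, their roof-shaped tops at 28.5 mm. z up; y runs along the green crosshead, so two teeth point along it.
- spindle_tip (a point): Top of the spindle, 46 mm above the seat: its cone leads in, 8 mm wide at the tip, 20 mm wide 18 mm lower, where the teeth begin. The handle slides down when its arms line up with the teeth (any quarter turn) within about 12 degrees, with 3 mm of sideways play; otherwise it stays about 25 mm up on the teeth.
- press: The green press, fixed: base 160 mm (x) by 200 mm (y), two columns, and a green crosshead along y, 200 mm long, 50 mm wide, with the upright spindle in its middle. Apart from the spindle nothing stands higher than 147 mm. Origin: centre of the underside, right under the spindle.
- plain_handle: Bystander: same hub size, but THREE red-ended arms and a smooth round bore 26 mm across, which does not fit the spindle. Arms reach 74 mm from the axis. Origin: centre of its underside.
- roller: Bystander: ink roller, black rubber cylinder 38 mm thick and 110 mm long along its y, steel frame, red handle out to 137 mm along its +x. Origin: on the table under the middle of the rubber cylinder.
- ink_tin: Bystander: small ink tin with a blue band, 72 mm in diameter, 55 mm tall. Origin: centre of its underside.

How it is judged:
By the outcome, as a careful person would: the job done as asked, in the order asked, and still so for the second after the job is handed in, with the robot touching nothing.
It also fails if it takes over 40 s, if anything falls off the work surface, if the arm or the gripper's body presses on something with over 40 N, if the wrist force passes 120 N, or if a joint passes its speed limit or range.

### The arm

A 6-joint arm with a two-finger parallel gripper is mounted at the origin on the work surface. World frame = base frame: x ahead of the robot, y to its left, z up, the work surface at z = 0. Lengths are in m, angles in rad, forces in N, time in s.
With the tool pointing down it reaches from about 0.375 to 0.75 m from the base axis. Payload 9 kg.
Tool frame: the origin (TCP) lies between the finger pads, 19 mm behind the fingertips; this is the grasp point; z points along the fingers, y is the line along which they close (so a half turn about z gives the same grasp; the last joint's range is limited). The gripper opens to 85 mm and grips with 20 to 120 N. Pads are 22 mm wide; open, the fingers measure 114 mm over their backs; the gripper's body (76 mm by 85 mm) begins 54 mm behind the grasp point. The pads swing forward as they close: fully open they stand 13 mm farther back than shut.
Start: joints at [-1.537, 0.104, 0.097, 1.564, 0, 1.353], TCP at [0.149, -0.581, 0.25] pointing down, gripper open.
Joint ranges: [-2.99, 2.99], [-0.84, 1.86], [-1.1, 1.16], [-1.84, 2.11], [-1.51, 1.56], [-3.14, 3.14]. Speed limits (rad/s): [2.22, 2.22, 2.57, 3.14, 3.14, 3.14].

### API

Orientations are given as a unit quaternion [x, y, z, w].
In Python, from bench import robot gives the robot as it stands.
- The arm moves only by the tool apply_moves, never from a script. Its argument "commands" is text: rows parted by semicolons, each of 7 numbers parted by spaces: the closure, from -1 (fully open) to 1 (shut), then the shift along the tool's x, y, z in mm, then the turn, a rotation vector about the tool's x, y, z in rad. In form: fingers dx dy dz ax ay az; .... A call has 1 to 12 rows; each row shifts and turns the commanded pose from where the row before left it, along the tool's axes as they then stand; what a row does not reach is not made up. A row lasts 1/12 s, in which the tool goes at most 41.7 mm and 7.16 degrees, less where a joint would pass 70% of its speed; a pose out of reach is approached as far as the arm can. A call with a gripper value outside its range is refused whole. The fingers move at their own pace and stop on an object; the grip force is fixed at half the most. Time passes only in rows, so rows that do not move let the fingers close. It gives the time, the measured TCP pose, the force, the opening and the grip force at its end, in the units of the state.
- robot.get_state(): the state, without advancing time (a new reading comes with each control period).
- robot.capture(name): name is "scene" or "top"; returns the picture (384x512x3 uint8, blue, green, red); there is no depth.
- robot.camera_info(name): a dict with "K" (3x3 intrinsics, pixels), "rvec" (rotation vector, rad) and "tvec" (3), from world to camera coordinates, as OpenCV has them. Camera axes: x right, y down, z forward; pixel columns grow to the right and rows downward; lengths in m; the calibration is good to about 2 mm. A picture is of the moment at which its call begins. camera_info takes no time and is no camera call.
- robot.close_job(): hands the job in; it is judged then, once.
The state is a dict: "t": time; "joint_positions": joint angles; "qd": joint speeds; "joint_torque": joint torques, N m; "tool_pos": TCP position; "ee_rot": TCP orientation; "contact_force": force on the tool from outside, world axes, zero at the start; "torque": the same for the moment, N m; "opening": finger opening in m; "grip_force": force on a finger pad.
Only numpy, scipy, OpenCV 4.12 (cv2) and the standard library are available. Lean on these libraries where they do the work, as an engineer would, in place of code of your own. Each camera call takes 0.05 s, during which the arm holds its last target. There are 200 camera calls.

## Working session

There is one attempt and no reset: what is moved stays moved. The work goes in short steps, Python scripts to look and compute and a tool call to move; the robot and the scene stay as the last step left them, time stands still between calls to the robot, and variables do not carry over. Pictures are saved under pics/ and viewed, at most 10 in all, crops included, and the job is handed in when it is done.

Besides the shell and the picture viewer there is one more tool, called by a JSON object that holds its "name" and its "arguments", one argument or row to a line. apply_moves: Moves the arm, as the interface text tells. Its arguments: {"type":"object","properties":{"commands":{"type":"string"}},"required":["commands"]}

```bash
mkdir -p pics
python3 - <<'E'
from bench import robot
import cv2
for n in("scene","top"):
    cv2.imwrite(f"pics/{n}0.png",robot.capture(n)); i=robot.camera_info(n); print(n,i)
print(robot.get_state())
E
```

```text
scene {'K': array([[382.8469244 ,   0.        , 252.49109074],
       [  0.        , 382.8469244 , 190.23119438],
       [  0.        ,   0.        ,   1.        ]]), 'rvec': array([ 0.87596536,  2.56643616, -0.99698338]), 'tvec': array([ 0.49763278, -0.16285436,  1.16526107])}
top {'K': array([[462.71002257,   0.        , 260.31011236],
       [  0.        , 462.71002257, 185.513868  ],
       [  0.        ,   0.        ,   1.        ]]), 'rvec': array([ 2.21797287, -2.16886695,  0.08709507]), 'tvec': array([-0.070505  ,  0.60576335,  1.13744101])}
{'t': 0.1, 'joint_positions': array([-1.53668572e+00,  1.04663094e-01,  9.65561055e-02,  1.56386236e+00,
        1.99326171e-05,  1.35313926e+00]), 'qd': array([-0.00102611,  0.0017134 ,  0.00414616,  0.00075899,  0.00013551,
       -0.00080971]), 'joint_torque': array([ 5.89996227e-03, -5.58208358e+01,  5.04719853e+01,  1.31068047e-02,
       -2.38789480e-04,  1.12827326e-06]), 'tool_pos': array([ 0.14950059, -0.58081039,  0.24929128]), 'ee_rot': array([ 9.92086918e-01,  1.25551598e-01,  6.36748022e-05, -5.83128979e-04]), 'contact_force': array([ 0.02920925,  0.08480211, -0.07003127]), 'torque': array([ 0.02750652, -0.01762259, -0.02185178]), 'grip_force': 0.0, 'opening': 0.08541289616883997}
```

View pics/scene0.png

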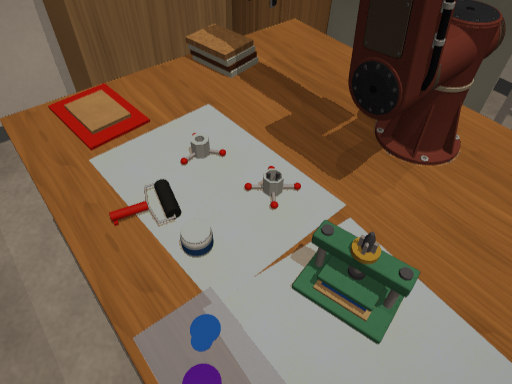

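View pics/top0.png

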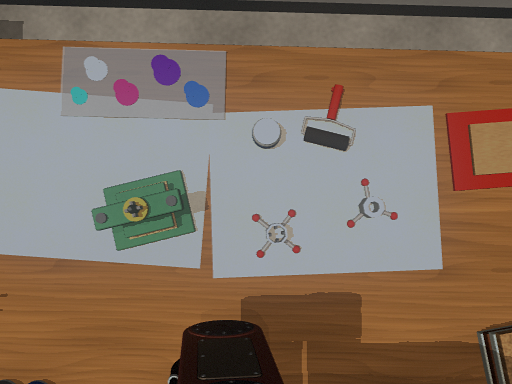

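The scene view has the four-armed handle at about (273,184) and the press spindle at (368,243). In the top view the handle is at (277,233), with balls at (257,217), (292,213), (296,249) and (261,253). The spindle is at (135,209), and the crosshead bolts are at (101,217) and (171,201).

```bash
cat > h.py <<'E'
import numpy as np, cv2
from bench import robot
def ray(n,uv,z):
    i=robot.camera_info(n);R=cv2.Rodrigues(i["rvec"])[0]
    c=-R.T@i["tvec"].ravel(); d=R.T@np.linalg.inv(i["K"])@np.array([*uv,1.])
    return c+d*(z-c[2])/d[2]
def proj(n,P):
    i=robot.camera_info(n)
    return cv2.projectPoints(np.float64(P).reshape(-1,3),i["rvec"],i["tvec"],i["K"],None)[0].reshape(-1,2)
def blobs(img,lo,hi,amin,box):
    h=cv2.cvtColor(img,cv2.COLOR_BGR2HSV);m=cv2.inRange(h,lo,hi)
    if lo[0]==0: m|=cv2.inRange(h,(172,lo[1],lo[2]),(180,255,255))
    x0,y0,x1,y1=box;k=np.zeros_like(m);k[y0:y1,x0:x1]=m[y0:y1,x0:x1]
    n,_,s,c=cv2.connectedComponentsWithStats(k)
    return [(c[j],s[j]) for j in range(1,n) if s[j][4]>=amin],k
E
python3 - <<'E'
from h import *
for n,bh,bb in(("top",(240,200,310,265),(105,180,165,235)),("scene",(235,160,310,215),(340,225,395,270))):
    im=cv2.imread(f"pics/{n}0.png")
    B,_=blobs(im,(0,150,70),(8,255,255),10,bh)
    P=np.array([ray(n,c,.012) for c,s in B]);print(n,[(c.round(1),s[4]) for c,s in B]);print(P.round(4))
    if len(P)==4:
        c=P.mean(0);d=P-c;print("ctr",c,"r",np.hypot(*d.T[:2]),"ang",np.degrees(np.arctan2(d[:,1],d[:,0])))
    Y,k=blobs(im,(18,120,80),(32,255,255),20,bb)
    pts=cv2.findNonZero(k);e=cv2.fitEllipse(cv2.convexHull(pts));print("brass",[(c.round(1),s) for c,s in Y],e,ray(n,e[0],.147))
    x0,y0,x1,y1=bb
    cv2.imwrite(f"pics/{n}_sp.png",cv2.resize(im[y0-15:y1+15,x0-30:x1+30],None,fx=6,fy=6,interpolation=cv2.INTER_CUBIC)[:600,:800])
a,b=ray("top",(101,217),.14),ray("top",(171,201),.14);print("bolts",a,b,np.degrees(np.arctan2(*(a-b)[1::-1])))
im=cv2.imread("pics/top0.png")
G,k=blobs(im,(40,80,20),(90,255,255),200,(80,160,210,260));print([s for c,s in G])
E
```

```text
top [(array([290.7, 212.9]), np.int32(19)), (array([254.9, 217.3]), np.int32(19)), (array([295.8, 249. ]), np.int32(32)), (array([259.6, 253.5]), np.int32(34))]
[[ 0.5404 -0.135   0.012 ]
 [ 0.5276 -0.0453  0.012 ]
 [ 0.4506 -0.1493  0.012 ]
 [ 0.4377 -0.0589  0.012 ]]
ctr [ 0.48908672 -0.09713544  0.012     ] r [0.06379636 0.06456983 0.06482665 0.06406046] ang [ -36.43135537   53.35785866 -126.40833592  143.33856496]
brass [(array([136.6, 209.3]), array([124, 198,  24,  23, 272], dtype=int32))] ((135.18392944335938, 209.0261688232422), (23.529415130615234, 24.120384216308594), 28.549901962280273) [0.54025595 0.22036583 0.147     ]
scene [(array([247.7, 186.1]), np.int32(39)), (array([296.9, 185.8]), np.int32(36)), (array([273.9, 204.4]), np.int32(43))]
[[ 0.541  -0.1367  0.012 ]
 [ 0.4379 -0.0599  0.012 ]
 [ 0.5274 -0.0473  0.012 ]]
brass [(array([365., 253.]), array([351, 237,  30,  27, 353], dtype=int32))] ((371.2029724121094, 251.62257385253906), (25.472511291503906, 43.634796142578125), 112.0606918334961) [0.53971171 0.23249562 0.147     ]
bolts [0.52094775 0.29718804 0.14      ] [0.55998678 0.14317755 0.14      ] 104.22390751264929
[array([  92,  171,  103,   79, 3921], dtype=int32)]
```

View pics/top_sp.png

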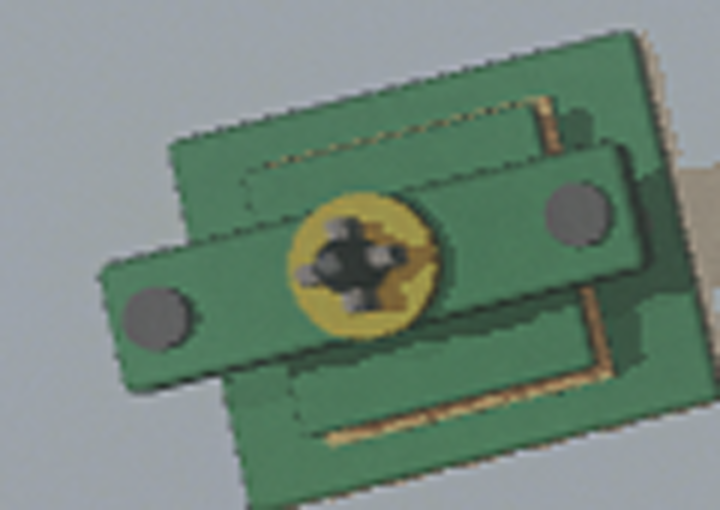

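Four red balls lie 64 mm from the axis, as they should, giving handle centre (0.489,-0.097) and arms at 53.5° mod 90. The crop shows the four spindle teeth lying along and across the crosshead. The bolts sit at about (101,217.6) and (171,200.1), so the teeth are at about 14° mod 90. I'll turn the tool in place first.

{"name": "apply_moves", "arguments": {
  "commands": "-1 0 0 0 0 0 -0.122;-1 0 0 0 0 0 -0.122;-1 0 0 0 0 0 -0.122;-1 0 0 0 0 0 -0.122;-1 0 0 0 0 0 -0.122;-1 0 0 0 0 0 -0.122;-1 0 0 0 0 0 -0.122;-1 0 0 0 0 0 -0.122;-1 0 0 0 0 0 -0.122;-1 0 0 0 0 0 -0.122;-1 0 0 0 0 0 -0.122;-1 0 0 0 0 0 -0.122"
}}

```text
t: 1.1
tool_pos: [0.1495, -0.5809, 0.2495]
ee_rot: [0.652, 0.758, 0.0, -0.0]
contact_force: [0.2, 0.4, -0.1]
opening: 0.0857
grip_force: 0.0
```

```bash
cat >> h.py <<'E'
from scipy.spatial.transform import Rotation as Ro
def delta(target):
    s=robot.get_state();R=Ro.from_quat(s["ee_rot"]).as_matrix()
    print("t",round(s["t"],2),"pos",s["tool_pos"].round(4),"yaw",np.degrees(np.arctan2(R[1,0],R[0,0])).round(2),"tilt",np.degrees(np.arccos(-R[2,2])).round(2),"F",s["contact_force"].round(1),"open",round(s["opening"],4),"grip",round(s["grip_force"],1))
    print("tool mm",(R.T@(np.array(target)-s["tool_pos"])*1000).round(1))
E
python3 - <<'E'
from h import *
print("scene proj",proj("scene",[[.5403,.2204,.147],[.5403,.2204,.193]]),"top",proj("top",[[.5403,.2204,.193]]))
a,b=ray("top",(101,217.6),.14),ray("top",(171,200.1),.14);print("crosshead",np.degrees(np.arctan2(*(a-b)[1::-1])),(a+b)/2)
delta((.4893,-.0975,.15))
E
```

```text
scene proj [[365.90910481 247.41977616]
 [371.98413942 232.5922598 ]] top [[129.59052152 208.66081153]]
crosshead 105.39744314410869 [0.54080685 0.22018795 0.14      ]
t 1.1 pos [ 0.1495 -0.5809  0.2495] yaw 98.65 tilt 0.05 F [ 0.2  0.4 -0.1] open 0.0857 grip 0.0
tool mm [426.7 408.7  99.9]
```

View pics/scene_sp.png

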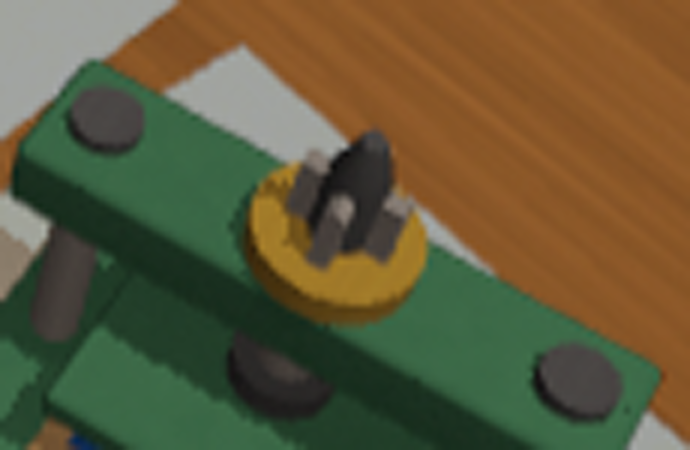

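The scene crop shows the spindle tip at (372.3,232.8) against a predicted (372.0,232.6), so spindle (0.5403,0.2204) is confirmed in both views.

{"name": "apply_moves", "arguments": {
  "commands": "-1 28 27 5 0 0 0;-1 28 27 5 0 0 0;-1 28 27 5 0 0 0;-1 28 27 5 0 0 0;-1 28 27 5 0 0 0;-1 28 27 5 0 0 0;-1 28 27 5 0 0 0;-1 28 27 5 0 0 0;-1 28 27 5 0 0 0;-1 28 27 5 0 0 0;-1 28 27 5 0 0 0;-1 28 27 5 0 0 0"
}}

```text
t: 2.1
tool_pos: [0.4222, -0.2, 0.1896]
ee_rot: [0.654, 0.756, -0.0, 0.0]
contact_force: [1.0, -1.8, 0.3]
opening: 0.0854
grip_force: 0.0
```

{"name": "apply_moves", "arguments": {
  "commands": "-1 30 28 10 0 0 0;-1 30 28 10 0 0 0;-1 28 26 10 0 0 0;-1 2 2 10 0 0 0;-1 0 0 0 0 0 0"
}}

```text
t: 2.52
tool_pos: [0.4906, -0.0991, 0.1478]
ee_rot: [0.653, 0.758, -0.0, -0.002]
contact_force: [-0.2, 0.0, -1.0]
opening: 0.0857
grip_force: 0.0
```

Run:
```python
from h import *
delta((.4893,-.0975,.043))
cv2.imwrite("pics/t1.png",robot.capture("top")[120:300,180:420])
```

```text
t 2.52 pos [ 0.4906 -0.0991  0.1478] yaw 98.54 tilt 0.21 F [-0.2  0.  -1. ] open 0.0857 grip 0.0
tool mm [  1.5  -0.7 104.8]
```

{"name": "apply_moves", "arguments": {
  "commands": "-1 1 0 25 0 0 0;-1 0 0 25 0 0 0;-1 0 0 20 0 0 0;-1 0 0 15 0 0 0;-1 0 0 10 0 0 0;-1 0 0 9 0 0 0;-1 0 0 0 0 0 0;-1 0 0 0 0 0 0"
}}

```text
t: 3.23
tool_pos: [0.4909, -0.1012, 0.0467]
ee_rot: [0.654, 0.756, -0.0, 0.0]
contact_force: [0.7, -0.7, -0.2]
opening: 0.0854
grip_force: 0.0
```

{"name": "apply_moves", "arguments": {
  "commands": "1 0 0 0 0 0 0;1 0 0 0 0 0 0;1 0 0 0 0 0 0;1 0 0 0 0 0 0;1 0 0 0 0 0 0;1 0 0 0 0 0 0;1 0 0 0 0 0 0;1 0 0 0 0 0 0;1 0 0 0 0 0 0;1 0 0 0 0 0 0"
}}

```text
t: 4.07
tool_pos: [0.4913, -0.1009, 0.0474]
ee_rot: [0.654, 0.756, -0.0, 0.001]
contact_force: [-2.9, -0.6, 6.4]
opening: 0.0484
grip_force: 63.4
```

{"name": "apply_moves", "arguments": {
  "commands": "1 0 0 -10 0 0 0;1 0 0 -20 0 0 0;1 0 0 -30 0 0 0;1 0 0 -35 0 0 0;1 0 0 -35 0 0 0;1 0 0 -35 0 0 0;1 0 0 -30 0 0 0;1 0 0 -20 0 0 0;1 0 0 -10 0 0 0;1 0 0 0 0 0 0"
}}

```text
t: 4.9
tool_pos: [0.4916, -0.1008, 0.2736]
ee_rot: [0.654, 0.757, 0.0, 0.002]
contact_force: [-0.2, -0.3, -4.6]
opening: 0.0488
grip_force: 63.9
```

{"name": "apply_moves", "arguments": {
  "commands": "1 0 0 0 0 0 -0.112;1 0 0 0 0 0 -0.112;1 0 0 0 0 0 -0.112;1 0 0 0 0 0 -0.112;1 0 0 0 0 0 -0.112;1 0 0 0 0 0 -0.112;1 0 0 0 0 0 -0.112;1 0 0 0 0 0 -0.112;1 0 0 0 0 0 0"
}}

```text
t: 5.65
tool_pos: [0.4902, -0.1002, 0.2691]
ee_rot: [0.259, 0.966, 0.0, -0.002]
contact_force: [-1.4, -0.2, -5.0]
opening: 0.0486
grip_force: 63.7
```

Run:
```python
from h import *
delta((.5403,.2204,.272))
for n in("top","scene"):
    im=robot.capture(n)
    c=proj(n,robot.get_state()["tool_pos"]-[0,0,.04])[0].astype(int);print(c)
    x0,y0=np.maximum(c-70,0);x1,y1=c+70
    B,_=blobs(im,(0,150,60),(8,255,255),8,(x0,y0,x1,y1))
    for c,s in B: print(n,c.round(1),s[4],ray(n,c,robot.get_state()["tool_pos"][2]-.035).round(4))
    cv2.imwrite(f"pics/{n}2.png",cv2.resize(im[y0:y1,x0:x1],None,fx=4,fy=4))
```

```text
t 5.65 pos [ 0.4902 -0.1002  0.2691] yaw 149.94 tilt 0.18 F [-1.4 -0.2 -5. ] open 0.0486 grip 63.7
tool mm [117.2 302.5  -2.6]
[281 236]
top [271.5 205.7] 23 [ 0.5523 -0.0781  0.2344]
top [249.2 244.9] 48 [ 0.4721 -0.0347  0.2344]
top [309.2 289.5] 1006 [ 0.3855 -0.1573  0.2344]
top [338.9 286.5] 24 [ 0.3926 -0.2171  0.2344]
top [345.6 292.5] 11 [ 0.381  -0.2309  0.2344]
top [331.3 299.1] 22 [ 0.3672 -0.2021  0.2344]
top [259.8 301.6] 16 [ 0.3594 -0.0584  0.2344]
top [346.7 302.3] 33 [ 0.3615 -0.2333  0.2344]
top [280.8 302.9] 37 [ 0.3577 -0.1006  0.2344]
top [245.5 304.7] 10 [ 0.3528 -0.0299  0.2344]
[276 117]
scene [295.1 102.1] 42 [ 0.4242 -0.1141  0.2347]
scene [254.2 105. ] 51 [ 0.5058 -0.1609  0.2347]
scene [303.1 127.2] 69 [ 0.4728 -0.0358  0.2347]
scene [260.6 130.4] 72 [ 0.5514 -0.0815  0.2347]
scene [222.1 152.1] 33 [ 0.6546 -0.0739  0.2347]
```

View pics/scene2.png

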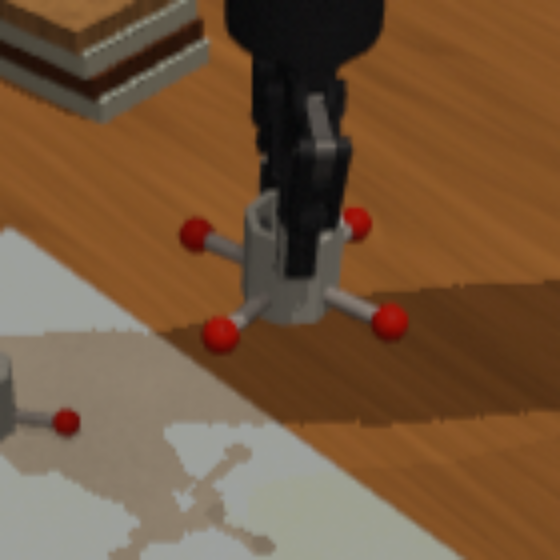

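The scene crop shows the handle held level, with its four balls at (295,102), (254,105), (303,127) and (261,130). The arms are at 14.6°, against teeth at about 14.8°, and the axis sits about 3 mm along +tool x.

{"name": "apply_moves", "arguments": {
  "commands": "1 5 13 -5 0 0 0;1 9 24 0 0 0 0;1 10 27 0 0 0 0;1 11 28 0 0 0 0;1 11 28 0 0 0 0;1 11 28 0 0 0 0;1 11 28 0 0 0 0;1 11 28 0 0 0 0;1 11 28 0 0 0 0;1 10 28 0 0 0 0;1 9 24 0 0 0 0;1 5 18 0 0 0 0"
}}

```text
t: 6.75
tool_pos: [0.5447, 0.22, 0.2752]
ee_rot: [0.263, 0.965, -0.0, -0.001]
contact_force: [-0.2, 0.3, -5.5]
opening: 0.0485
grip_force: 63.9
```

{"name": "apply_moves", "arguments": {
  "commands": "1 0 0 0 0 0 0;1 0 0 0 0 0 0;1 0 0 0 0 0 0"
}}

```text
t: 7.0
tool_pos: [0.5448, 0.2174, 0.2755]
ee_rot: [0.263, 0.965, -0.0, -0.001]
contact_force: [-0.7, -1.8, -5.0]
opening: 0.0487
grip_force: 64.2
```

Run:
```python
from h import *
delta((.5427,.2185,.275))
for n in("scene","top"):
    im=robot.capture(n);z=robot.get_state()["tool_pos"][2]-.035
    c=proj(n,robot.get_state()["tool_pos"]-[0,0,.04])[0].astype(int)
    x0,y0=np.maximum(c-70,0);x1,y1=c+70
    B,_=blobs(im,(0,150,60),(8,255,255),8,(x0,y0,x1,y1))
    for c,s in B: print(n,c.round(1),s[4],ray(n,c,z).round(4))
    cv2.imwrite(f"pics/{n}3.png",cv2.resize(im[y0:y1,x0:x1],None,fx=4,fy=4))
```

```text
t 7.0 pos [0.5448 0.2174 0.2755] yaw 149.54 tilt 0.08 F [-0.7 -1.8 -5. ] open 0.0487 grip 64.2
tool mm [ 2.4 -0.1  0.5]
scene [436.4 156.9] 147 [0.3346 0.1934 0.2407]
scene [393.2 188.6] 9 [0.4706 0.1957 0.2407]
scene [342.9 198.2] 90 [0.5596 0.1569 0.2407]
scene [414.2 235.3] 123 [0.5274 0.2814 0.2407]
scene [360.  241.1] 120 [0.6055 0.2358 0.2407]
top [116.8 176. ] 54 [0.6051 0.236  0.241 ]
top [154.8 199.8] 51 [0.5587 0.1577 0.241 ]
top [130.5 238.1] 60 [0.4809 0.2033 0.241 ]
```

View pics/scene3.png

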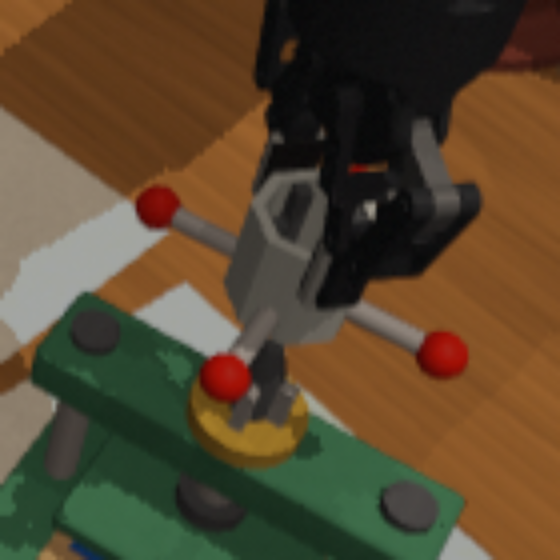

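The scene crop shows the handle hanging over the spindle. The ball midpoints give the axis at (0.5433,0.2194) and 14.6°, so it needs about +3 mm in tool x before going down.

{"name": "apply_moves", "arguments": {
  "commands": "1 3 -0.5 0 0 0 0;1 0 0 8 0 0 0;1 0 0 8 0 0 0;1 0 0 8 0 0 0;1 0 0 6 0 0 0;1 0 0 5 0 0 0;1 0 0 5 0 0 0;1 0 0 0 0 0 0;1 0 0 0 0 0 0"
}}

```text
t: 7.85
tool_pos: [0.5421, 0.2187, 0.236]
ee_rot: [0.262, 0.965, -0.0, -0.0]
contact_force: [-0.2, 0.1, -3.5]
opening: 0.049
grip_force: 64.3
```

Run:
```python
from h import *
delta((.542,.2185,.194))
for n in("scene","top"):
    im=robot.capture(n);z=robot.get_state()["tool_pos"][2]-.035
    c=proj(n,robot.get_state()["tool_pos"]-[0,0,.04])[0].astype(int)
    x0,y0=np.maximum(c-70,0);x1,y1=c+70
    B,_=blobs(im,(0,150,60),(8,255,255),25,(x0,y0,x1,y1))
    for c,s in B: print(n,c.round(1),s[4],ray(n,c,z).round(4))
```

```text
t 7.85 pos [0.5421 0.2187 0.236 ] yaw 149.64 tilt 0.03 F [-0.2  0.1 -3.5] open 0.049 grip 64.3
tool mm [ 0.  -0.3 42. ]
scene [435. 162.] 26 [0.301  0.1842 0.2014]
scene [340.3 212.5] 83 [0.5574 0.1585 0.2014]
scene [408.1 249. ] 112 [0.525  0.2828 0.2014]
scene [356.3 254.5] 113 [0.603  0.2369 0.2014]
top [121.5 178.6] 50 [0.6031 0.2376 0.2016]
top [157.9 201.5] 48 [0.5566 0.1595 0.2016]
top [134.9 238.5] 58 [0.4783 0.2046 0.2016]
```

{"name": "apply_moves", "arguments": {
  "commands": "1 0 0 5 0 0 0;1 0 0 5 0 0 0;1 0 0 5 0 0 0;1 0 0 4 0 0 0;1 0 0 3 0 0 0;1 0 0 3 0 0 0;1 0 0 0 0 0 0"
}}

```text
t: 8.53
tool_pos: [0.542, 0.2187, 0.2104]
ee_rot: [0.262, 0.965, -0.0, -0.0]
contact_force: [-0.4, 0.4, -4.8]
opening: 0.0491
grip_force: 64.3
```

Below the tooth tops with no contact force: the teeth mesh.

{"name": "apply_moves", "arguments": {
  "commands": "1 0 0 4 0 0 0;1 0 0 4 0 0 0;1 0 0 3 0 0 0;1 0 0 2 0 0 0;1 0 0 1 0 0 0;1 0 0 0 0 0 0"
}}

```text
t: 9.03
tool_pos: [0.5421, 0.2187, 0.1969]
ee_rot: [0.262, 0.965, -0.0, -0.0]
contact_force: [0.2, -0.5, -4.2]
opening: 0.0487
grip_force: 64.3
```

{"name": "apply_moves", "arguments": {
  "commands": "1 0 0 1 0 0 0;1 0 0 1 0 0 0;1 0 0 1 0 0 0;1 0 0 1 0 0 0;1 0 0 0 0 0 0"
}}

```text
t: 9.45
tool_pos: [0.5424, 0.2188, 0.1945]
ee_rot: [0.262, 0.965, 0.0, 0.001]
contact_force: [-4.8, -1.2, 3.7]
opening: 0.0489
grip_force: 65.2
```

{"name": "apply_moves", "arguments": {
  "commands": "1 0 0 1 0 0 0;1 0 0 1 0 0 0;1 0 0 0.5 0 0 0;1 0 0 0 0 0 0"
}}

```text
t: 9.78
tool_pos: [0.5424, 0.2188, 0.1944]
ee_rot: [0.262, 0.965, 0.0, 0.001]
contact_force: [-11.5, -2.2, 20.7]
opening: 0.0487
grip_force: 67.4
```

Run:
```python
from h import *
delta((.542,.2185,.194))
im=robot.capture("scene");cv2.imwrite("pics/s5.png",cv2.resize(im[170:290,300:460],None,fx=5,fy=5,interpolation=cv2.INTER_CUBIC))
B,_=blobs(im,(0,150,60),(8,255,255),25,(300,200,460,290))
for c,s in B: print(c.round(1),ray("scene",c,.159).round(4))
B,_=blobs(robot.capture("top"),(0,150,60),(8,255,255),25,(90,150,200,260))
for c,s in B: print(c.round(1),ray("top",c,.159).round(4))
```

```text
t 9.78 pos [0.5424 0.2188 0.1944] yaw 149.66 tilt 0.16 F [-11.5  -2.2  20.7] open 0.0487 grip 67.4
tool mm [ 0.2 -0.5  0.4]
[336.  226.5] [0.5572 0.1578 0.159 ]
[400.6 262.2] [0.5242 0.2822 0.159 ]
[351.  267.8] [0.6026 0.2365 0.159 ]
[127.1 180.2] [0.6029 0.2375 0.159 ]
[161.9 202.3] [0.5562 0.1596 0.159 ]
[139.6 237.6] [0.4783 0.2052 0.159 ]
```

View pics/s5.png

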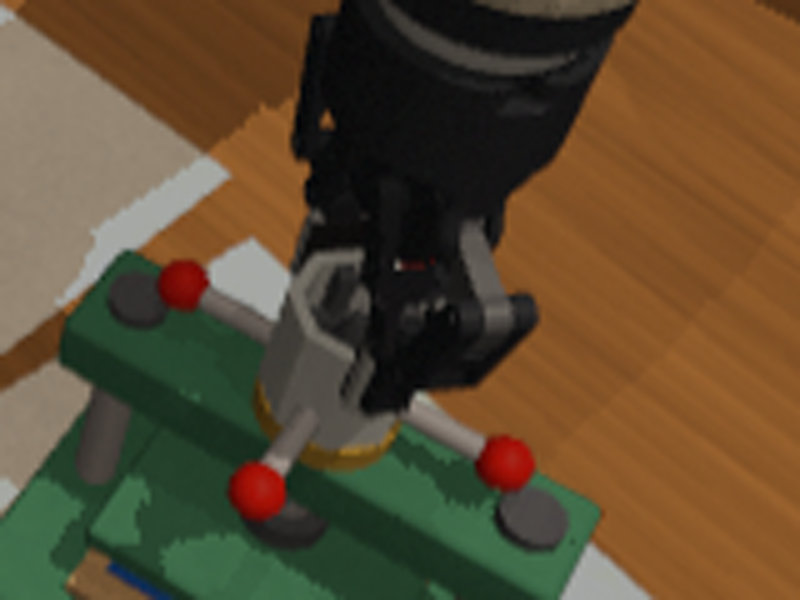

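The hub sits on the brass shoulder. Both views place the balls consistently at z=0.159, and TCP height minus the grip offset gives 0.147. I'll let go and retreat straight up.

{"name": "apply_moves", "arguments": {
  "commands": "1 0 0 -2 0 0 0;1 0 0 0 0 0 0;-1 0 0 0 0 0 0;-1 0 0 0 0 0 0;-1 0 0 0 0 0 0;-1 0 0 0 0 0 0;-1 0 0 0 0 0 0;-1 0 0 0 0 0 0;-1 0 0 0 0 0 0;-1 0 0 0 0 0 0;-1 0 0 0 0 0 0;-1 0 0 0 0 0 0"
}}

```text
t: 10.88
tool_pos: [0.5423, 0.2188, 0.1927]
ee_rot: [0.262, 0.965, -0.0, 0.0]
contact_force: [0.0, -0.2, -0.5]
opening: 0.0856
grip_force: 0.0
```

{"name": "apply_moves", "arguments": {
  "commands": "-1 0 0 -5 0 0 0;-1 0 0 -10 0 0 0;-1 0 0 -20 0 0 0;-1 0 0 -25 0 0 0;-1 0 0 -25 0 0 0;-1 0 0 -20 0 0 0;-1 0 0 -5 0 0 0;-1 0 0 0 0 0 0;-1 0 0 0 0 0 0"
}}

```text
t: 11.63
tool_pos: [0.5424, 0.2188, 0.3025]
ee_rot: [0.262, 0.965, -0.0, 0.0]
contact_force: [-0.7, 0.2, -0.3]
opening: 0.0854
grip_force: 0.0
```

Run:
```python
from h import *
delta((.542,.2185,.194))
im=robot.capture("scene");cv2.imwrite("pics/s6.png",cv2.resize(im,None,fx=1.5,fy=1.5))
B,_=blobs(im,(0,150,60),(8,255,255),25,(300,200,460,290))
for c,s in B: print(c.round(1),ray("scene",c,.159).round(4))
B,_=blobs(robot.capture("top"),(0,150,60),(8,255,255),25,(90,150,200,260))
for c,s in B: print(c.round(1),ray("top",c,.159).round(4))
```

```text
t 11.63 pos [0.5424 0.2188 0.3025] yaw 149.64 tilt 0.01 F [-0.7  0.2 -0.3] open 0.0854 grip 0.0
tool mm [  0.2  -0.4 108.5]
[382.9 220.9] [0.4753 0.2035 0.159 ]
[336.  226.5] [0.5574 0.1578 0.159 ]
[400.7 262.3] [0.5242 0.2825 0.159 ]
[351.  267.8] [0.6027 0.2365 0.159 ]
[126.9 180.1] [0.6031 0.2379 0.159 ]
[162.  202.1] [0.5567 0.1594 0.159 ]
[139.7 237.4] [0.4786 0.205  0.159 ]
```

View pics/s6.png

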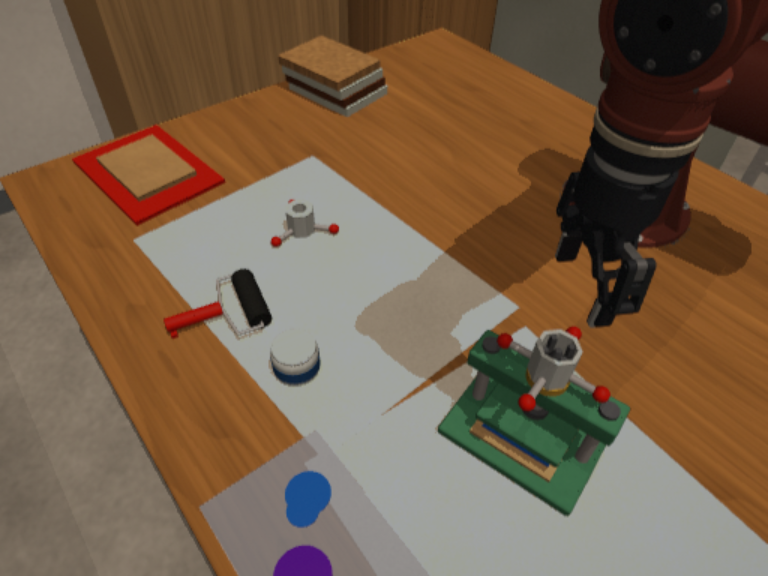

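The handle sits home at about (553,360) in the picture and the gripper is clear of it. The three-armed handle, roller and tin have not moved.

```bash
python3 -c "
from bench import robot
print(robot.close_job())"
```

```text
the job is handed in; nothing more can be done
None
```

The four-armed handle is fully home on the brass shoulder of the press spindle and released; the three-armed handle, roller and tin were not touched, and the job is handed in (about 12 s of robot time; no verdict was returned).

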